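# Return the flow-tube case to its place in the packed rack

## Task

Put the slim case that stands on the bench beside the rack back into the gap in the row of cases: work it in between its two neighbours, which must be nudged apart, then push it fully home against the back plate so that its front is flush with theirs. The cases hold glass flow tubes, so press gently all the way, and all five must end upright and home on the rack floor; leave the other things on the bench where they are.

Things in the scene. Friction and masses are not known exactly. Their poses are not given: they have to be found in the camera images.
- spare_mid (a point): Slim dark-grey hard case standing on the bench left or right of the rack, 110 mm deep (x, away from the robot, turned up to 0.4 rad), 30 thick (y), 125 high (z), 0.13 to 0.25 kg. Both upright ends are bevelled: thickness narrows by 8.5 mm a side over the last 17 mm. Holds glass: keep pushes between it and the row under 15 N. The point is its centre, half-way up.
- rack: Fixed white sheet-steel rack, open at front and top, 270 mm wide (y). Origin on the bench; x points from its open front to the back plate (112 mm high), y left along the row, z up. Its floor is 12 mm above the origin and spans x = -65 mm to the back plate's face at x = +55 mm. The row ends at two rigid bookends 85 mm high, one a 3 mm sheet, one a 23 mm box section.
- rack_home (a point): Point on the rack floor, middle of the rack; axes as the rack's. A case fully home has its centre at x = 0, its front at x = -55 mm. One side of the row can be nudged out only 1 to 5 mm before its outer case meets its bookend, the other 10 to 15 mm; which is which is not measured: feel it. A side out of room pushes back hard, else friction, 1 to 5 N. Play left with all five in: 3 to 4 mm.
- left_inner: Like the spare case (110 deep, 30 mm thick, 125 high), standing in the row just left (+y) of the gap. Holds glass: keep every push on it under 15 N. Origin at the centre of its underside; x, y, z as the rack's.
- right_inner: Like the spare case (110 deep, 30 mm thick, 125 high), standing in the row just right (-y) of the gap, which is 17 to 19 mm wide. Holds glass: keep every push on it under 15 N. Origin at the centre of its underside; x, y, z as the rack's.
- left_outer: Like the spare case (110 deep, 35 mm thick, 125 high), leftmost (+y) of the row, less than 1 mm from left_inner. Holds glass: keep every push on it under 15 N. Origin at the centre of its underside; x, y, z as the rack's.
- right_outer: Like the spare case (110 deep, 35 mm thick, 125 high), rightmost (-y) of the row, less than 1 mm from right_inner. Holds glass: keep every push on it under 15 N. Origin at the centre of its underside; x, y, z as the rack's.
- hygrometer: Bystander: white table thermo-hygrometer with a display, 90 mm wide, 110 mm high, on the bench on the other side of the rack. Origin at its underside.
- carton: Bystander: small carton 50 x 38 x 40 mm on the rack floor, right of the right bookend. Origin at its underside.
- screwdriver: Bystander: screwdriver lying on the bench, outside to the left or right. Origin at its underside.
- grease_jar: Bystander: white jar with a black cap, 47 mm across, 64 mm high, on the bench, outside to the left or right. Origin at its underside.
There are look-alikes about, which are no part of the job. What is shaped like the part that bears spare_mid but pink or purple is not meant.

How it is judged (in metres and radians):
At the end, for the whole second after the job is handed in: The fifth case is let go between left_inner and right_inner, centre 25-37 mm from each, in line within 0.08 rad; all five stand on the rack floor (within 3 mm), upright within 0.06 rad, the fifth within 4 mm of home, the others within 5 mm (x of spare_mid in the frame of rack between -0.004 and 0.004 m and angle between each of spare_mid, left_outer, left_inner, right_inner, right_outer's own z axis and vertical below 0.06 rad and z of spare_mid in the frame of rack between 0.072 and 0.0775 m and angle between the x axis of spare_mid and the x axis of rack, either way round below 0.08 rad and y of spare_mid in the frame of left_inner between -0.037 and -0.025 m and y of spare_mid in the frame of right_inner between 0.025 and 0.037 m and x of left_outer in the frame of rack between -0.005 and 0.005 m and z of each of left_outer, left_inner, right_inner, right_outer in the frame of rack below 0.015 m and x of left_inner in the frame of rack between -0.005 and 0.005 m and x of right_inner in the frame of rack between -0.005 and 0.005 m and x of right_outer in the frame of rack between -0.005 and 0.005 m); the robot touches nothing.
It fails at once if the spare case and either neighbour press on each other with more than 15 N (contact force between spare and left_inner above 15 N or contact force between spare and right_inner above 15 N).
It fails at once if the spare case is rammed into the rack with more than 45 N (contact force between spare and rack above 45 N).
It fails at once if the robot presses on a case of the row with more than 15 N (contact force between any of the arm, the fingers and left_outer above 15 N or contact force between any of the arm, the fingers and left_inner above 15 N or contact force between any of the arm, the fingers and right_inner above 15 N or contact force between any of the arm, the fingers and right_outer above 15 N).
It fails at once if a case of the row leans by more than 0.3 rad or is pulled more than 30 mm out (angle between any of left_outer, left_inner, right_inner, right_outer's own z axis and vertical above 0.3 rad or x of any of left_outer, left_inner, right_inner, right_outer in the frame of rack below -0.03 m).
It fails at once if another thing on the bench is moved more than 30 mm (distance of any of hygrometer, carton, screwdriver, grease_jar from where it was at the start of the episode above 0.03 m).
It also fails if it takes over 72 s, if anything falls off the work surface, if the arm or the gripper's body presses on something with over 40 N, if the wrist force passes 120 N, or if a joint passes its speed limit or range.

## Robot

A 7-joint arm with a two-finger parallel gripper is mounted at the origin on the work surface. World frame = base frame: x ahead of the robot, y to its left, z up, the work surface at z = 0. Lengths are in mm, angles in rad, forces in N, time in s.
With the tool pointing down it reaches from about 400 to 850 mm from the base axis. Payload 10.4 kg.
Tool frame: the origin (TCP) lies midway between the tips of the shut fingers; the grasp point (between the pads) lies 19 mm behind it (arm.pinch_z is the distance from the TCP to the grasp point, in mm); z points along the fingers, y is the line along which they close (so a half turn about z gives the same grasp; the last joint's range is limited). The gripper opens to 87 mm and grips with 3 to 60 N. Pads are 19 mm wide; open, the fingers measure 117 mm over their backs; the gripper's body (75 mm by 190 mm) begins 51 mm behind the grasp point.
Start: joints at [1.217, 0.332, -0.065, 1.46, 0.022, 1.35, -0.088], TCP at [203.022, -591.13, 222.576] pointing down, gripper open.
Joint ranges: [-2.6, 2.6], [-0.5, 2.12], [-1.47, 1.34], [0.16, 2.42], [-1.27, 4.41], [0.06, 2.06], [-2.6, 2.6]. Speed limits (rad/s): [2.22, 2.22, 2.79, 2.79, 3.14, 3.14, 3.14].

## Interface

Orientations are given as a 3x3 rotation matrix whose columns are the frame's x, y, z axes.
In Python, from bench import status, optics, arm gives the robot as it stands.
- The arm moves only by the tool move_arm, never from a script. Its argument "deltas" is a list of rows, each an object with "translation": the shift along the tool's x, y, z in m, a list of three; "turn": the turn, a rotation vector about the tool's x, y, z in rad, a list of three; "gripper": the finger opening in m, from 0 to 0.087. A call has 1 to 20 rows; each row is the pose to reach, as a shift and turn from the pose commanded when the call began, along the tool's axes at that moment; what a row does not reach only later rows make up. A row lasts 1/12 s, in which the tool goes at most 41.7 mm and 7.16 degrees, less where a joint would pass 70% of its speed; a pose out of reach is approached as far as the arm can. A call with a gripper value outside its range is refused whole. The fingers move at their own pace and stop on an object; "force" is the grip in N (left out, the last holds). Time passes only in rows, so rows that repeat a pose let the fingers close. It gives the time, the measured TCP pose, the force, the opening and the grip force at its end, in the units of the state.
- status.sense(): the state, without advancing time (a new reading comes with each control period).
- optics.grab_frame(name): name is "scene" or "top" or "wrist"; returns the picture (400x640x3 uint8, red, green, blue); there is no depth.
- optics.get_calibration(name): a dict with "mtx" (3x3 intrinsics, pixels), "view" (4x4, takes a point from world to camera coordinates). Camera axes: x right, y down, z forward; pixel columns grow to the right and rows downward; lengths in mm; the calibration is good to about 2 mm. A picture is of the moment at which its call begins: read the wrist's pose just before it. get_calibration takes no time and is no camera call; for the wrist camera it gives the pose at the moment of the call.
- arm.finish_job(): hands the job in; it is judged then, once.
The state is a dict: "time_s": time; "joint_positions": joint angles; "joint_vel": joint speeds; "effort": joint torques, N m; "ee_pos": TCP position; "eef_rot": TCP orientation; "contact_force": force on the tool from outside, world axes, zero at the start; "torque": the same for the moment, N m; "grip_width": finger opening in mm; "grip_force": force on a finger pad.
Only numpy, scipy, OpenCV 4.12 (cv2) and the standard library are available. Lean on these libraries where they do the work, as an engineer would, in place of code of your own. Each camera call takes 0.05 s, during which the arm holds its last target. There are 200 camera calls.

## Working session

There is one attempt and no reset: what is moved stays moved. The work goes in short steps, Python scripts to look and compute and a tool call to move; the robot and the scene stay as the last step left them, time stands still between calls to the robot, and variables do not carry over. Pictures are saved under pics/ and viewed, at most 10 in all, crops included, and the job is handed in when it is done.

Besides the shell and the picture viewer there is one more tool, called after "Call:" as name(argument=value, ...), one argument or row to a line, values as JSON. move_arm: Moves the arm, as the interface text tells. Its arguments: {"type":"object","properties":{"deltas":{"type":"array"},"force":{"type":"number"}},"required":["deltas"]}

```bash
mkdir -p pics; ls; python3 - <<'E'
from bench import status, optics, arm
import cv2
s=status.sense(); print(s)
for n in ("scene","top"):
    im=optics.grab_frame(n); cv2.imwrite(f"pics/{n}0.png",im[:,:,::-1]); c=optics.get_calibration(n); print(n,c)
E
```

```text
pics
{'time_s': 0.0, 'joint_positions': array([ 1.21739328,  0.33286822, -0.06471176,  1.46096456,  0.02158901,
        1.34990408, -0.08851059]), 'joint_vel': array([ 4.24959953e-04, -1.46754441e-03,  7.70290682e-05, -3.74930718e-04,
       -2.80727825e-04, -1.19618675e-03, -1.59619559e-03]), 'effort': array([ 8.47118408e-04, -6.23258328e+01,  2.51446181e-02, -3.89893162e+01,
       -6.11027679e-02,  3.98796005e-02,  1.45374506e-04]), 'ee_pos': array([ 202.87516485, -590.73308022,  221.74515788]), 'eef_rot': array([[ 9.45775440e-01,  3.24820788e-01, -5.21432926e-04],
       [ 3.24821202e-01, -9.45774475e-01,  1.35202889e-03],
       [-5.39908624e-05, -1.44808819e-03, -9.99998950e-01]]), 'contact_force': array([ 0.25106538, -0.15819093,  0.40094088]), 'torque': array([ 0.03399061, -0.04139611, -0.00071934]), 'grip_force': 0.0, 'grip_width': 86.9629404941744}
scene {'mtx': array([[439.46991546,   0.        , 317.84368288],
       [  0.        , 439.46991546, 198.18779516],
       [  0.        ,   0.        ,   1.        ]]), 'view': array([[ 7.83013736e-01,  6.21892764e-01,  1.17846986e-02,
        -4.27725546e+02],
       [ 5.10577462e-01, -6.31807073e-01, -5.83207062e-01,
        -2.40187098e+02],
       [-3.55246596e-01,  4.62676142e-01, -8.12238046e-01,
         1.49386775e+03],
       [ 0.00000000e+00,  0.00000000e+00,  0.00000000e+00,
         1.00000000e+00]])}
top {'mtx': array([[434.51395494,   0.        , 325.78102112],
       [  0.        , 434.51395494, 192.81375556],
       [  0.        ,   0.        ,   1.        ]]), 'view': array([[-4.13271332e-03, -9.99987669e-01,  2.75379455e-03,
         1.86399248e+01],
       [-9.89046312e-01,  3.68114138e-03, -1.47559621e-01,
         5.39467651e+02],
       [ 1.47547664e-01, -3.33345196e-03, -9.89049329e-01,
         1.34177035e+03],
       [ 0.00000000e+00,  0.00000000e+00,  0.00000000e+00,
         1.00000000e+00]])}
```

View pics/scene0.png

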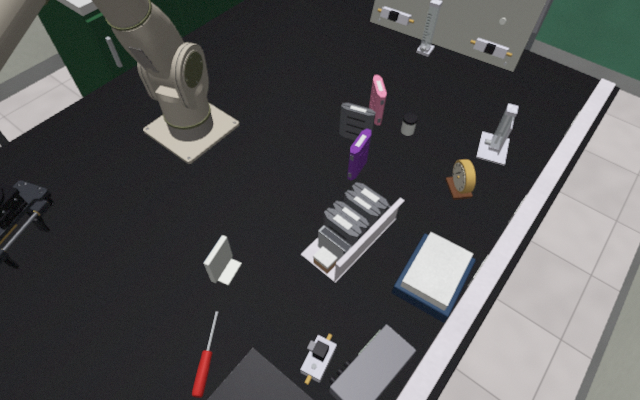

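View pics/top0.png

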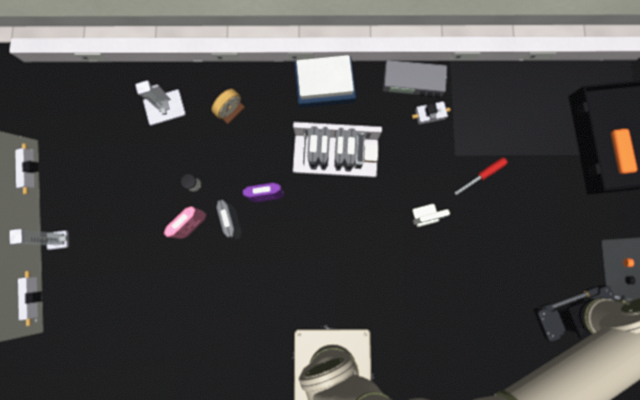

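The scene and top views show the grey spare at top px (226,218), with the pink look-alike at (184,222) and the purple one at (263,190). The rack is around (338,150), its gap near x≈332. I'll enlarge both for edges.

```bash
python3 - <<'E'
import cv2,numpy as np
a=cv2.imread("pics/top0.png")
r=cv2.resize(a[115:185,285:390],None,fx=7,fy=7,interpolation=cv2.INTER_CUBIC)  #735x490
s=cv2.resize(a[190:250,200:260],None,fx=7,fy=7,interpolation=cv2.INTER_CUBIC)
cv2.imwrite("pics/c1.png",cv2.convertScaleAbs(r,alpha=1.3)); 
b=cv2.imread("pics/scene0.png")
t=cv2.resize(b[85:165,325:405],None,fx=5,fy=5,interpolation=cv2.INTER_CUBIC)
s=cv2.resize(s,(400,400)); cv2.imwrite("pics/c2.png",cv2.convertScaleAbs(np.hstack([s,t]),alpha=1.8,beta=10))
E
```

```text
(no output)
```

View pics/c1.png

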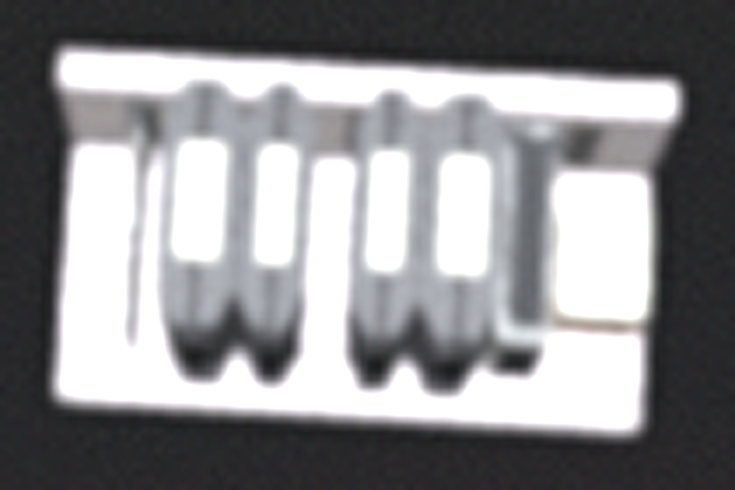

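View pics/c2.png

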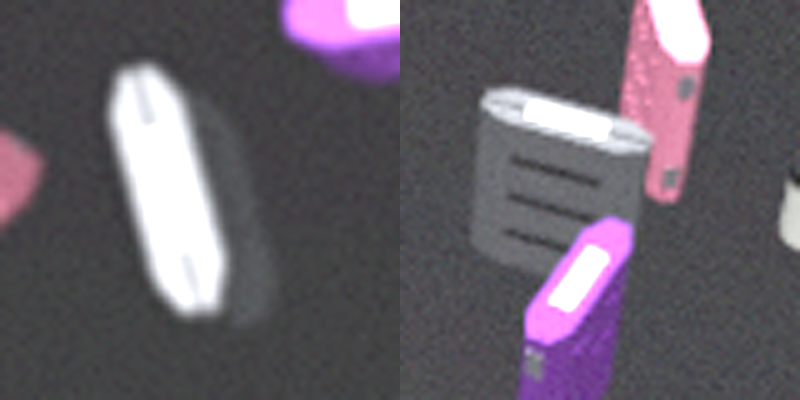

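The top crop shows the rack with front floor corners near crop (55,403) and (640,432). The thin sheet bookend is at left (140) with visible space, and the box bookend is close against the right outer (525), so the left side probably has the room. The second crop shows the spare's full bevelled top outline. Next I'll measure both.

```bash
cat > h.py <<'E'
import numpy as np,cv2
from bench import status,optics,arm
def ray(cal,uv,z):
    K,V=np.array(cal["mtx"]),np.array(cal["view"]); R,t=V[:3,:3],V[:3,3]
    c=-R.T@t; uv=np.atleast_2d(uv).astype(float)
    d=(R.T@np.linalg.inv(K)@np.c_[uv,np.ones(len(uv))].T).T
    return c+d*((z-c[2])/d[:,2])[:,None]
def proj(cal,P):
    K,V=np.array(cal["mtx"]),np.array(cal["view"]); p=(V[:3,:3]@np.atleast_2d(P).T).T+V[:3,3]
    q=(K@p.T).T; return q[:,:2]/q[:,2:]
E
python3 - <<'E'
from h import *
a=cv2.imread("pics/top0.png"); c=optics.get_calibration("top"); g=a.min(2); sat=a.max(2).astype(int)-g
sub=np.zeros_like(g); sub[190:250,205:245]=1
m=((g>75)&(sat<40)&(sub>0)).astype(np.uint8)
n,l,st,ce=cv2.connectedComponentsWithStats(m); i=1+st[1:,4].argmax()
pts=np.argwhere(l==i)[:,::-1]; P=ray(c,pts,125)[:,:2]
r=cv2.minAreaRect(P.astype(np.float32)); print("spare",st[i],r, P.mean(0)); w,v=np.linalg.eigh(np.cov(P.T)); print(v[:,1])
q=np.array([[55,403],[640,432],[55,50],[680,82]])/7+np.array([285,115])
F=ray(c,q[:2],12); B=ray(c,q[2:],112); print("front",F,"back top",B)
d=F[0]-F[1]; yaw=np.arctan2(-d[0],d[1]); print("yaw",yaw,np.linalg.norm(d))
d=B[0]-B[1]; print("yaw",np.arctan2(-d[0],d[1]),np.linalg.norm(d))
E
```

```text
spare [216 200  18  37 405] ((452.808837890625, 315.79833984375), (113.40818786621094, 34.26789474487305), 16.945556640625) [452.75552766 315.58183185]
[-0.95733317 -0.28898651]
front [[ 610.98030078  123.71793529   12.        ]
 [ 596.23198076 -149.12027447   12.        ]] back top [[ 749.72744472  117.47839799  112.        ]
 [ 734.22491217 -157.8838768   112.        ]]
yaw -0.05400262843694063 273.2365305899803
yaw -0.05623931237609326 275.79831561061974
```

```bash
cat >> h.py <<'E'
from scipy.spatial.transform import Rotation as Ro
def tool(yaw): 
    c,s=np.cos(yaw),np.sin(yaw); return np.array([[c,s,0],[s,-c,0],[0,0,-1.]])
def delta(xyz,yaw,R=None,p=None):
    s=status.sense(); R=np.array(s["eef_rot"]) if R is None else R; p=s["ee_pos"] if p is None else p
    print("trans",(R.T@(np.array(xyz)-p)/1000).round(4),"turn",Ro.from_matrix(R.T@tool(yaw)).as_rotvec().round(4))
E
python3 - <<'E'
from h import *
c=optics.get_calibration("wrist"); s=status.sense(); V=c["view"]; cw=-V[:3,:3].T@V[:3,3]
print(s["eef_rot"].T@(cw-s["ee_pos"]), (s["eef_rot"].T@V[:3,:3].T).round(2), c["mtx"][0,0])
delta((560,-16,300),-0.055)
E
```

```text
[  75.1071957     1.26328712 -163.12898605] [[ 0.   -0.96 -0.27]
 [ 1.   -0.    0.  ]
 [-0.   -0.27  0.96]] 312.8471054720111
trans [ 0.5244 -0.4278 -0.0776] turn [-1.200e-03  3.000e-04  3.857e-01]
```

Call:
move_arm(
  deltas=[
    {"translation": [0.565, -0.415, -0.05], "turn": [0, 0, 0.386], "gripper": 0.087},
    {"translation": [0.565, -0.415, -0.05], "turn": [0, 0, 0.386], "gripper": 0.087},
    {"translation": [0.565, -0.415, -0.05], "turn": [0, 0, 0.386], "gripper": 0.087},
    {"translation": [0.565, -0.415, -0.05], "turn": [0, 0, 0.386], "gripper": 0.087},
    {"translation": [0.565, -0.415, -0.05], "turn": [0, 0, 0.386], "gripper": 0.087},
    {"translation": [0.565, -0.415, -0.05], "turn": [0, 0, 0.386], "gripper": 0.087},
    {"translation": [0.565, -0.415, -0.05], "turn": [0, 0, 0.386], "gripper": 0.087},
    {"translation": [0.565, -0.415, -0.05], "turn": [0, 0, 0.386], "gripper": 0.087},
    {"translation": [0.565, -0.415, -0.05], "turn": [0, 0, 0.386], "gripper": 0.087},
    {"translation": [0.565, -0.415, -0.05], "turn": [0, 0, 0.386], "gripper": 0.087},
    {"translation": [0.565, -0.415, -0.05], "turn": [0, 0, 0.386], "gripper": 0.087},
    {"translation": [0.565, -0.415, -0.05], "turn": [0, 0, 0.386], "gripper": 0.087},
    {"translation": [0.565, -0.415, -0.05], "turn": [0, 0, 0.386], "gripper": 0.087},
    {"translation": [0.565, -0.415, -0.05], "turn": [0, 0, 0.386], "gripper": 0.087},
    {"translation": [0.565, -0.415, -0.05], "turn": [0, 0, 0.386], "gripper": 0.087},
    {"translation": [0.565, -0.415, -0.05], "turn": [0, 0, 0.386], "gripper": 0.087},
    {"translation": [0.565, -0.415, -0.05], "turn": [0, 0, 0.386], "gripper": 0.087},
    {"translation": [0.565, -0.415, -0.05], "turn": [0, 0, 0.386], "gripper": 0.087},
    {"translation": [0.565, -0.415, -0.05], "turn": [0, 0, 0.386], "gripper": 0.087},
    {"translation": [0.565, -0.415, -0.05], "turn": [0, 0, 0.386], "gripper": 0.087},
  ],
)

```text
time_s: 1.77
ee_pos: [602.3, -15.6, 271.9]
eef_rot: [[0.998, -0.055, -0.001], [-0.055, -0.998, -0.0], [-0.001, 0.0, -1.0]]
contact_force: [0.3, -0.7, 0.2]
grip_width: 87.5
grip_force: 0.0
```

```bash
python3 - <<'E'
from h import *
import json
s=status.sense(); print(s["ee_pos"],s["contact_force"],s["eef_rot"][:,0])
c=optics.get_calibration("wrist"); im=optics.grab_frame("wrist")
np.savez("w1.npz",mtx=c["mtx"],view=c["view"]); cv2.imwrite("pics/w1.png",im[:,:,::-1])
E
```

```text
[602.34632141 -15.55401999 271.91640662] [ 0.33934157 -0.6983315   0.20271383] [ 0.9984758  -0.05517989 -0.00112299]
```

View pics/w1.png

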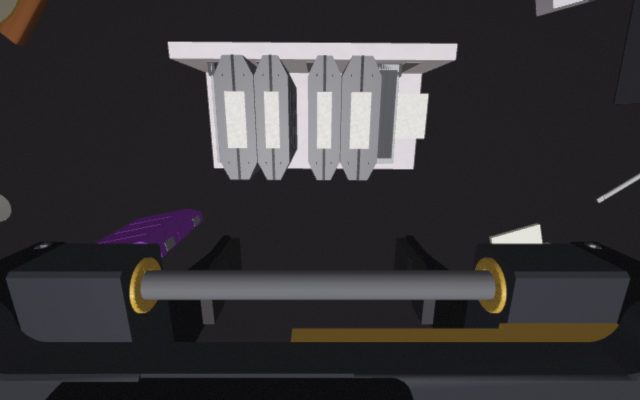

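The wrist view shows the row with fronts at row ≈179: left_outer 238, left_inner 275, right_inner 324, right_outer 358. The box bookend is right of right_outer at 378–396, and the purple look-alike is at (160,230).

```bash
python3 - <<'E'
from h import *
c=dict(np.load("w1.npz")); a=cv2.imread("pics/w1.png").min(2).astype(int)
print("row85",list(a[83:88,205:425].mean(0).astype(int)))
pts={"LO":(238,179),"LI":(274,179),"RI":(324,179),"RO":(358,179),"LIb":(270,56),"RIb":(326,56),"LOb":(236,55),"ROb":(363,56)}
yaw=-0.055
O=np.array([668.5,-16.2]); X=np.array([np.cos(yaw),np.sin(yaw)]); Y=np.array([-X[1],X[0]])
def rk(uv,z): p=ray(c,uv,z)[:,:2]-O; return np.c_[p@X,p@Y].round(1)
for k,v in pts.items(): print(k,rk(v,137))
print("plate top front edge",rk([(170,59),(456,59)],112),"back",rk([(170,43),(456,43)],112),"floor front",rk([(214,168),(415,168)],12))
print("spine u=285..", {u:rk((u,85),137)[0].tolist() for u in (220,290,310,380)}, "box top",rk([(378,110),(396,110)],97))
E
```

```text
row85 [np.int64(31), np.int64(75), np.int64(173), np.int64(210), np.int64(213), np.int64(210), np.int64(192), np.int64(186), np.int64(178), np.int64(146), np.int64(142), np.int64(143), np.int64(143), np.int64(143), np.int64(144), np.int64(143), np.int64(144), np.int64(144), np.int64(144), np.int64(144), np.int64(144), np.int64(145), np.int64(145), np.int64(145), np.int64(145), np.int64(145), np.int64(142), np.int64(109), np.int64(79), np.int64(82), np.int64(122), np.int64(144), np.int64(147), np.int64(147), np.int64(147), np.int64(147), np.int64(147), np.int64(148), np.int64(147), np.int64(148), np.int64(147), np.int64(147), np.int64(148), np.int64(148), np.int64(148), np.int64(148), np.int64(149), np.int64(145), np.int64(114), np.int64(134), np.int64(148), np.int64(149), np.int64(149), np.int64(149), np.int64(150), np.int64(150), np.int64(150), np.int64(150), np.int64(150), np.int64(150), np.int64(150), np.int64(150), np.int64(150), np.int64(148), np.int64(119), np.int64(87), np.int64(86), np.int64(122), np.int64(148), np.int64(151), np.int64(151), np.int64(151), np.int64(151), np.i
[... 1896 characters left out ...]
t64(216), np.int64(216), np.int64(216), np.int64(217), np.int64(217), np.int64(216), np.int64(216), np.int64(216), np.int64(215), np.int64(215), np.int64(215), np.int64(215), np.int64(215), np.int64(211), np.int64(176), np.int64(81), np.int64(33), np.int64(31), np.int64(32)]
LO [[-49.5  72.6]]
LI [[-49.6  37.8]]
RI [[-49.6 -10.6]]
RO [[-49.6 -43.5]]
LIb [[59.5 37.1]]
RIb [[ 59.5 -11.8]]
LOb [[60.3 66.7]]
ROb [[ 59.5 -44.1]]
plate top front edge [[  61.1  135.3]
 [  61.1 -135.8]] back [[  74.8  133.6]
 [  74.8 -134.1]] floor front [[ -59.1  136.3]
 [ -59.2 -137.2]]
spine u=285.. {220: [35.8, 82.7], 290: [35.7, 20.2], 310: [35.7, 2.4], 380: [35.7, -60.2]} box top [[ 15.  -67. ]
 [ 15.  -85.6]]
```

```bash
python3 - <<'E'
from h import *
delta((427,308,240),0.295)
E
```

```text
trans [-0.1933 -0.314   0.032 ] turn [ 0.0007  0.0009 -0.3517]
```

Call:
move_arm(
  deltas=[
    {"translation": [-0.193, -0.314, 0.032], "turn": [0, 0, -0.352], "gripper": 0.06},
    {"translation": [-0.193, -0.314, 0.032], "turn": [0, 0, -0.352], "gripper": 0.06},
    {"translation": [-0.193, -0.314, 0.032], "turn": [0, 0, -0.352], "gripper": 0.06},
    {"translation": [-0.193, -0.314, 0.032], "turn": [0, 0, -0.352], "gripper": 0.06},
    {"translation": [-0.193, -0.314, 0.032], "turn": [0, 0, -0.352], "gripper": 0.06},
    {"translation": [-0.193, -0.314, 0.032], "turn": [0, 0, -0.352], "gripper": 0.06},
    {"translation": [-0.193, -0.314, 0.032], "turn": [0, 0, -0.352], "gripper": 0.06},
    {"translation": [-0.193, -0.314, 0.032], "turn": [0, 0, -0.352], "gripper": 0.06},
    {"translation": [-0.193, -0.314, 0.032], "turn": [0, 0, -0.352], "gripper": 0.06},
    {"translation": [-0.193, -0.314, 0.032], "turn": [0, 0, -0.352], "gripper": 0.06},
    {"translation": [-0.193, -0.314, 0.032], "turn": [0, 0, -0.352], "gripper": 0.06},
    {"translation": [-0.193, -0.314, 0.032], "turn": [0, 0, -0.352], "gripper": 0.06},
    {"translation": [-0.193, -0.314, 0.032], "turn": [0, 0, -0.352], "gripper": 0.06},
    {"translation": [-0.193, -0.314, 0.032], "turn": [0, 0, -0.352], "gripper": 0.06},
    {"translation": [-0.193, -0.314, 0.032], "turn": [0, 0, -0.352], "gripper": 0.06},
  ],
)

```text
time_s: 3.07
ee_pos: [428.0, 307.8, 240.5]
eef_rot: [[0.957, 0.29, 0.0], [0.29, -0.957, -0.0], [0.0, 0.0, -1.0]]
contact_force: [-0.2, -0.5, 0.2]
grip_width: 60.4
grip_force: 0.0
```

```bash
python3 - <<'E'
from h import *
s=status.sense(); print(s["ee_pos"],s["eef_rot"][:,0])
c=optics.get_calibration("wrist"); im=optics.grab_frame("wrist")
np.savez("w2.npz",mtx=c["mtx"],view=c["view"]); cv2.imwrite("pics/w2.png",im[:,:,::-1])
E
```

```text
[428.03970922 307.84030975 240.50910293] [9.56975414e-01 2.90168984e-01 1.29712334e-04]
```

View pics/w2.png

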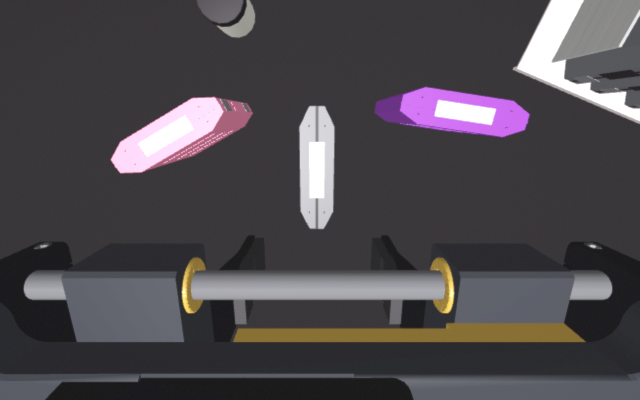

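The wrist view shows the spare's full top, spanning rows 106–229 around column 317 and aligned with the tool. The pink and purple cases are clear of the fingers.

```bash
python3 - <<'E'
from h import *
c=dict(np.load("w2.npz")); a=cv2.imread("pics/w2.png"); g=a.min(2)
m=np.zeros_like(g); m[95:233,290:345]=(g[95:233,290:345]>100)
pts=np.argwhere(m>0)[:,::-1]; P=ray(c,pts,125)[:,:2].astype(np.float32)
(ce,sz,an)=cv2.minAreaRect(P); print(ce,sz,an)
yaw=np.deg2rad(an if sz[0]>sz[1] else an-90); print(yaw)
g0=np.array(ce)-28*np.array([np.cos(yaw),np.sin(yaw)]); print(g0); delta((*g0,70),yaw)
E
```

```text
(454.96661376953125, 315.51495361328125) (110.18899536132812, 31.186372756958008) 16.625614166259766
0.29017170736744485
[428.13716045 307.50368438]
trans [1.000e-04 7.000e-04 1.705e-01] turn [ 0.0003 -0.0001  0.0048]
```

Call:
move_arm(
  deltas=[
    {"translation": [0, 0.0007, 0.04], "turn": [0, 0, 0.005], "gripper": 0.06},
    {"translation": [0, 0.0007, 0.08], "turn": [0, 0, 0.005], "gripper": 0.06},
    {"translation": [0, 0.0007, 0.12], "turn": [0, 0, 0.005], "gripper": 0.06},
    {"translation": [0, 0.0007, 0.15], "turn": [0, 0, 0.005], "gripper": 0.06},
    {"translation": [0, 0.0007, 0.17], "turn": [0, 0, 0.005], "gripper": 0.06},
    {"translation": [0, 0.0007, 0.17], "turn": [0, 0, 0.005], "gripper": 0.06},
    {"translation": [0, 0.0007, 0.17], "turn": [0, 0, 0.005], "gripper": 0.0},
    {"translation": [0, 0.0007, 0.17], "turn": [0, 0, 0.005], "gripper": 0.0},
    {"translation": [0, 0.0007, 0.17], "turn": [0, 0, 0.005], "gripper": 0.0},
    {"translation": [0, 0.0007, 0.17], "turn": [0, 0, 0.005], "gripper": 0.0},
    {"translation": [0, 0.0007, 0.17], "turn": [0, 0, 0.005], "gripper": 0.0},
    {"translation": [0, 0.0007, 0.17], "turn": [0, 0, 0.005], "gripper": 0.0},
    {"translation": [0, 0.0007, 0.17], "turn": [0, 0, 0.005], "gripper": 0.0},
    {"translation": [0, 0.0007, 0.17], "turn": [0, 0, 0.005], "gripper": 0.0},
  ],
  force=30,
)

```text
time_s: 4.28
ee_pos: [427.9, 308.6, 71.3]
eef_rot: [[0.958, 0.288, 0.001], [0.288, -0.958, 0.0], [0.001, 0.0, -1.0]]
contact_force: [-0.9, -1.1, 7.5]
grip_width: 30.0
grip_force: 30.0
```

Call:
move_arm(
  deltas=[
    {"translation": [0, 0, -0.02], "turn": [0, 0, 0], "gripper": 0.0},
    {"translation": [0, 0, -0.06], "turn": [0, 0, 0], "gripper": 0.0},
    {"translation": [0, 0, -0.1], "turn": [0, 0, 0], "gripper": 0.0},
    {"translation": [0, 0, -0.14], "turn": [0, 0, 0], "gripper": 0.0},
    {"translation": [0, 0, -0.17], "turn": [0, 0, 0], "gripper": 0.0},
    {"translation": [0, 0, -0.17], "turn": [0, 0, 0], "gripper": 0.0},
    {"translation": [0, 0, -0.17], "turn": [0, 0, 0], "gripper": 0.0},
  ],
)

```text
time_s: 4.87
ee_pos: [427.9, 308.8, 241.8]
eef_rot: [[0.958, 0.288, 0.003], [0.288, -0.958, 0.001], [0.003, -0.0, -1.0]]
contact_force: [-0.2, 0.8, -2.9]
grip_width: 29.8
grip_force: 30.0
```

```bash
python3 - <<'E'
from h import *
s=status.sense(); print(s["ee_pos"],s["contact_force"],s["torque"],s["grip_width"])
delta((512.3,10.9,240),-0.055)
E
```

```text
[427.90189576 308.78366913 241.76760169] [-0.24893618  0.79964289 -2.94539255] [-0.06324666  0.11245048 -0.01646497] 29.77638087936499
trans [-0.0048  0.3096  0.0017] turn [-0.0006 -0.0027  0.3466]
```

Call:
move_arm(
  deltas=[
    {"translation": [-0.005, 0.31, 0.002], "turn": [0, 0, 0.347], "gripper": 0.0},
    {"translation": [-0.005, 0.31, 0.002], "turn": [0, 0, 0.347], "gripper": 0.0},
    {"translation": [-0.005, 0.31, 0.002], "turn": [0, 0, 0.347], "gripper": 0.0},
    {"translation": [-0.005, 0.31, 0.002], "turn": [0, 0, 0.347], "gripper": 0.0},
    {"translation": [-0.005, 0.31, 0.002], "turn": [0, 0, 0.347], "gripper": 0.0},
    {"translation": [-0.005, 0.31, 0.002], "turn": [0, 0, 0.347], "gripper": 0.0},
    {"translation": [-0.005, 0.31, 0.002], "turn": [0, 0, 0.347], "gripper": 0.0},
    {"translation": [-0.005, 0.31, 0.002], "turn": [0, 0, 0.347], "gripper": 0.0},
    {"translation": [-0.005, 0.31, 0.002], "turn": [0, 0, 0.347], "gripper": 0.0},
    {"translation": [-0.005, 0.31, 0.002], "turn": [0, 0, 0.347], "gripper": 0.0},
    {"translation": [-0.005, 0.31, 0.002], "turn": [0, 0, 0.347], "gripper": 0.0},
    {"translation": [-0.005, 0.31, 0.002], "turn": [0, 0, 0.347], "gripper": 0.0},
    {"translation": [-0.005, 0.31, 0.002], "turn": [0, 0, 0.347], "gripper": 0.0},
    {"translation": [-0.005, 0.31, 0.002], "turn": [0, 0, 0.347], "gripper": 0.0},
  ],
)

```text
time_s: 6.03
ee_pos: [511.6, 11.0, 238.5]
eef_rot: [[0.999, -0.054, -0.0], [-0.054, -0.999, -0.0], [-0.0, 0.0, -1.0]]
contact_force: [0.1, 1.1, -2.1]
grip_width: 29.9
grip_force: 30.0
```

```bash
python3 - <<'E'
from h import *
s=status.sense(); print(s["ee_pos"],s["contact_force"],s["eef_rot"][:,0])
delta((512.3,10.9,86.5),-0.055)
c=optics.get_calibration("wrist"); im=optics.grab_frame("wrist")
np.savez("w3.npz",mtx=c["mtx"],view=c["view"],p=s["ee_pos"]); cv2.imwrite("pics/w3.png",im[:,:,::-1])
E
```

```text
[511.61769874  10.98407322 238.45651688] [ 0.08130322  1.06136473 -2.09583034] [ 9.98564156e-01 -5.35688738e-02 -3.95160451e-05]
trans [0.0007 0.     0.152 ] turn [0.0001 0.     0.0014]
```

View pics/w3.png

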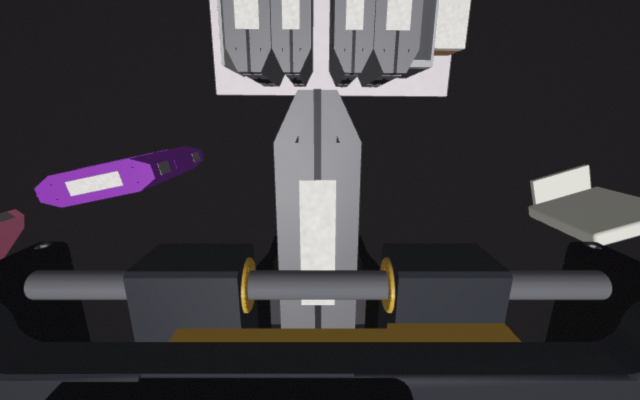

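The held spare is straight, with its nose tip at row 90, columns 297–337, and its flanks at 275 and 360 near row 150. The gap's top edges are at roughly 312 and 335.

```bash
python3 - <<'E'
from h import *
c=dict(np.load("w3.npz")); a=cv2.imread("pics/w3.png").min(2).astype(int)
yaw=-0.055;O=np.array([674,-16.5]); X=np.array([np.cos(yaw),np.sin(yaw)]); Y=np.array([-X[1],X[0]])
def rk(uv,z): p=ray(c,uv,z)[:,:2]-O; return np.c_[p@X,p@Y].round(1)
zt=125+c["p"][2]-71.3
p=c["p"][:2]-O; print("tcp rack",p@X,p@Y)
print("nose",rk([(297,91),(337,91)],zt),"flanks",rk([(275,150),(360,150),(274,220),(361,220)],zt),"ridge",rk([(317.5,95),(317.5,175)],zt))
print("row5",a[3:8,300:345].mean(0).astype(int).tolist()); print("row35",a[33:38,300:345].mean(0).astype(int).tolist())
print("gap edges row5",rk([(313,5),(333,5)],137),"floor corners",rk([(216,95),(447,95)],12))
print("LI,RI front tips",rk([(296,83),(342,83)],137),rk([(296,83),(342,83)],12))
E
```

```text
tcp rack -163.64762196802315 18.515989515597006
nose [[-80.3  24.3]
 [-80.3  11.2]] flanks [[ -99.6   32.3]
 [ -99.5    2.8]
 [-125.1   33.6]
 [-125.1    1.5]] ridge [[ -81.5   17.6]
 [-108.3   17.5]]
row5 [144, 136, 135, 136, 136, 135, 135, 135, 136, 136, 130, 71, 71, 148, 204, 209, 209, 210, 210, 210, 211, 212, 212, 211, 211, 211, 211, 211, 208, 180, 92, 50, 43, 55, 71, 130, 135, 136, 136, 136, 136, 135, 135, 135, 135]
row35 [140, 140, 140, 140, 141, 140, 140, 141, 140, 140, 135, 76, 92, 184, 211, 214, 214, 214, 214, 213, 213, 212, 213, 212, 212, 212, 212, 212, 207, 129, 61, 58, 50, 63, 118, 138, 140, 140, 140, 140, 140, 140, 140, 139, 139]
gap edges row5 [[-8.8 20.9]
 [-8.8  6. ]] floor corners [[ -64.8  136.8]
 [ -64.4 -135.2]]
LI,RI front tips [[-63.2  34.5]
 [-63.1  -2. ]] [[-51.4  42.4]
 [-51.3 -11.2]]
```

Call:
move_arm(
  deltas=[
    {"translation": [0, -0.001, 0.04], "turn": [0, 0, 0.0015], "gripper": 0.0},
    {"translation": [0, -0.001, 0.08], "turn": [0, 0, 0.0015], "gripper": 0.0},
    {"translation": [0, -0.001, 0.115], "turn": [0, 0, 0.0015], "gripper": 0.0},
    {"translation": [0, -0.001, 0.14], "turn": [0, 0, 0.0015], "gripper": 0.0},
    {"translation": [0, -0.001, 0.153], "turn": [0, 0, 0.0015], "gripper": 0.0},
    {"translation": [0, -0.001, 0.153], "turn": [0, 0, 0.0015], "gripper": 0.0},
    {"translation": [0, -0.001, 0.153], "turn": [0, 0, 0.0015], "gripper": 0.0},
    {"translation": [0, -0.001, 0.153], "turn": [0, 0, 0.0015], "gripper": 0.0},
  ],
)

```text
time_s: 6.75
ee_pos: [512.8, 11.3, 86.9]
eef_rot: [[0.998, -0.056, 0.002], [-0.056, -0.998, -0.0], [0.002, -0.0, -1.0]]
contact_force: [0.8, 0.2, -1.2]
grip_width: 29.8
grip_force: 30.0
```

```bash
cat >> h.py <<'E'
def st():
    yaw=-0.055;O=np.array([674,-16.5]); X=np.array([np.cos(yaw),np.sin(yaw)]); Y=np.array([-X[1],X[0]])
    s=status.sense(); p=s["ee_pos"][:2]-O; f=s["contact_force"]
    print("t",round(s["time_s"],2),"rack xy",(p@X).round(1),(p@Y).round(1),"z",s["ee_pos"][2].round(1),"F rack",(f[:2]@X).round(1),(f[:2]@Y).round(1),f[2].round(1),"M",s["torque"].round(2),"yaw",np.arctan2(s["eef_rot"][1,0],s["eef_rot"][0,0]).round(4),"w",s["grip_width"].round(1))
E
python3 -c "from h import *;st()"
```

```text
Traceback (most recent call last):
  File "h.py", line 20, in st
    print("t",round(s["time_s"],2),"rack xy",(p@X).round(1),(p@Y).round(1),"z",s["ee_pos"][2].round(1),"F rack",(f[:2]@X).round(1),(f[:2]@Y).round(1),f[2].round(1),"M",s["torque"].round(2),"yaw",np.arctan2(s["eef_rot"][1,0],s["eef_rot"][0,0]).round(4),"w",s["grip_width"].round(1))
                                                                                                                                                                                                                                                                ^^^^^^^^^^^^^^^^^^^^^
AttributeError: 'float' object has no attribute 'round'
```

Call:
move_arm(
  deltas=[
    {"translation": [0.006, -0.0006, 0], "turn": [0, 0, 0], "gripper": 0.0},
    {"translation": [0.012, -0.0006, 0], "turn": [0, 0, 0], "gripper": 0.0},
    {"translation": [0.018, -0.0006, 0], "turn": [0, 0, 0], "gripper": 0.0},
    {"translation": [0.024, -0.0006, 0], "turn": [0, 0, 0], "gripper": 0.0},
    {"translation": [0.03, -0.0006, 0], "turn": [0, 0, 0], "gripper": 0.0},
    {"translation": [0.033, -0.0006, 0], "turn": [0, 0, 0], "gripper": 0.0},
    {"translation": [0.034, -0.0006, 0], "turn": [0, 0, 0], "gripper": 0.0},
    {"translation": [0.035, -0.0006, 0], "turn": [0, 0, 0], "gripper": 0.0},
    {"translation": [0.036, -0.0006, 0], "turn": [0, 0, 0], "gripper": 0.0},
    {"translation": [0.036, -0.0006, 0], "turn": [0, 0, 0], "gripper": 0.0},
  ],
)

```text
time_s: 7.58
ee_pos: [547.8, 9.6, 85.5]
eef_rot: [[0.998, -0.057, -0.0], [-0.057, -0.998, -0.0], [-0.0, 0.0, -1.0]]
contact_force: [-0.3, -0.3, -0.3]
grip_width: 30.1
grip_force: 30.0
```

```bash
sed -i 's/s\["grip_width"\].round(1)/round(float(s["grip_width"]),1)/' h.py; python3 -c "from h import *;st()"
```

```text
t 7.58 rack xy -127.4 19.1 z 85.5 F rack -0.3 -0.3 -0.3 M [ 0.07  0.07 -0.04] yaw -0.0566 w 30.1
```

Call:
move_arm(
  deltas=[
    {"translation": [0.001, 0, -0.0007], "turn": [0, 0, 0.001], "gripper": 0.0},
    {"translation": [0.002, 0, -0.0007], "turn": [0, 0, 0.001], "gripper": 0.0},
    {"translation": [0.003, 0, -0.0007], "turn": [0, 0, 0.001], "gripper": 0.0},
    {"translation": [0.004, 0, -0.0007], "turn": [0, 0, 0.001], "gripper": 0.0},
    {"translation": [0.005, 0, -0.0007], "turn": [0, 0, 0.001], "gripper": 0.0},
    {"translation": [0.006, 0, -0.0007], "turn": [0, 0, 0.001], "gripper": 0.0},
    {"translation": [0.006, 0, -0.0007], "turn": [0, 0, 0.001], "gripper": 0.0},
  ],
)

```text
time_s: 8.17
ee_pos: [554.0, 9.2, 86.2]
eef_rot: [[0.998, -0.058, 0.0], [-0.058, -0.998, -0.0], [0.0, 0.0, -1.0]]
contact_force: [0.0, 0.5, -2.6]
grip_width: 29.8
grip_force: 30.0
```

```bash
python3 -c "from h import *;st()"
```

```text
t 8.17 rack xy -121.2 19.0 z 86.2 F rack 0.0 0.5 -2.6 M [-0.04  0.09 -0.04] yaw -0.0578 w 29.8
```

Call:
move_arm(
  deltas=[
    {"translation": [0.001, 0, 0], "turn": [0, 0, -0.003], "gripper": 0.0},
    {"translation": [0.002, 0, 0], "turn": [0, 0, -0.003], "gripper": 0.0},
    {"translation": [0.003, 0, 0], "turn": [0, 0, -0.003], "gripper": 0.0},
    {"translation": [0.004, 0, 0], "turn": [0, 0, -0.003], "gripper": 0.0},
    {"translation": [0.005, 0, 0], "turn": [0, 0, -0.003], "gripper": 0.0},
    {"translation": [0.006, 0, 0], "turn": [0, 0, -0.003], "gripper": 0.0},
    {"translation": [0.006, 0, 0], "turn": [0, 0, -0.003], "gripper": 0.0},
  ],
)

```text
time_s: 8.75
ee_pos: [560.0, 8.9, 86.3]
eef_rot: [[0.999, -0.055, 0.0], [-0.055, -0.999, -0.0], [0.0, 0.0, -1.0]]
contact_force: [-0.1, 0.2, -2.0]
grip_width: 29.8
grip_force: 30.0
```

```bash
python3 -c "from h import *;st()"
```

```text
t 8.75 rack xy -115.2 19.1 z 86.3 F rack -0.1 0.1 -2.0 M [-0.03  0.11 -0.04] yaw -0.0547 w 29.8
```

Call:
move_arm(
  deltas=[
    {"translation": [0.001, 0, 0], "turn": [0, 0, 0], "gripper": 0.0},
    {"translation": [0.002, 0, 0], "turn": [0, 0, 0], "gripper": 0.0},
    {"translation": [0.003, 0, 0], "turn": [0, 0, 0], "gripper": 0.0},
    {"translation": [0.004, 0, 0], "turn": [0, 0, 0], "gripper": 0.0},
    {"translation": [0.004, 0, 0], "turn": [0, 0, 0], "gripper": 0.0},
  ],
)

```text
time_s: 9.17
ee_pos: [564.0, 8.7, 86.3]
eef_rot: [[0.999, -0.055, 0.0], [-0.055, -0.999, -0.0], [0.0, 0.0, -1.0]]
contact_force: [-0.4, 0.2, -1.8]
grip_width: 29.8
grip_force: 30.0
```

```bash
python3 - <<'E'
from h import *
st(); im=optics.grab_frame("wrist"); cv2.imwrite("pics/w4.png",cv2.resize(im[:330,120:520,::-1],None,fx=1.8,fy=1.8,interpolation=cv2.INTER_CUBIC))
E
```

```text
t 9.17 rack xy -111.2 19.1 z 86.3 F rack -0.4 0.2 -1.8 M [ 0.01  0.12 -0.  ] yaw -0.0547 w 29.8
```

View pics/w4.png

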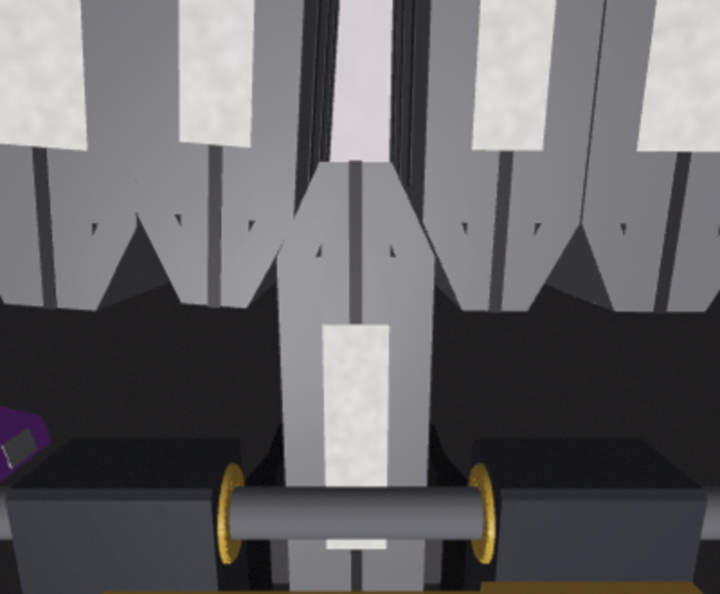

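The spare's nose is wedged in at (285,250) and has moved the left pair about 6 mm. Its right flank at column 434 is about 1.5 mm outside right_inner's face at 426. I'll shift slightly left and continue.

Call:
move_arm(
  deltas=[
    {"translation": [0.001, -0.0004, 0], "turn": [0, 0, 0], "gripper": 0.0},
    {"translation": [0.002, -0.0008, 0], "turn": [0, 0, 0], "gripper": 0.0},
    {"translation": [0.003, -0.0009, 0], "turn": [0, 0, 0], "gripper": 0.0},
    {"translation": [0.004, -0.0009, 0], "turn": [0, 0, 0], "gripper": 0.0},
    {"translation": [0.005, -0.0009, 0], "turn": [0, 0, 0], "gripper": 0.0},
    {"translation": [0.005, -0.0009, 0], "turn": [0, 0, 0], "gripper": 0.0},
  ],
)

```text
time_s: 9.72
ee_pos: [569.0, 9.4, 86.2]
eef_rot: [[0.999, -0.055, 0.0], [-0.055, -0.999, 0.0], [0.0, -0.0, -1.0]]
contact_force: [-0.7, -0.0, -1.1]
grip_width: 30.1
grip_force: 30.0
```

```bash
python3 -c "from h import *;st()"
```

```text
t 9.72 rack xy -106.2 20.1 z 86.2 F rack -0.7 -0.1 -1.1 M [0.03 0.09 0.01] yaw -0.0547 w 30.1
```

Call:
move_arm(
  deltas=[
    {"translation": [0.001, 0, 0], "turn": [0, 0, 0], "gripper": 0.0},
    {"translation": [0.002, 0, 0], "turn": [0, 0, 0], "gripper": 0.0},
    {"translation": [0.003, 0, 0], "turn": [0, 0, 0], "gripper": 0.0},
    {"translation": [0.004, 0, 0], "turn": [0, 0, 0], "gripper": 0.0},
    {"translation": [0.005, 0, 0], "turn": [0, 0, 0], "gripper": 0.0},
    {"translation": [0.005, 0, 0], "turn": [0, 0, 0], "gripper": 0.0},
  ],
)

```text
time_s: 10.22
ee_pos: [574.1, 9.0, 86.3]
eef_rot: [[0.999, -0.055, 0.0], [-0.055, -0.999, -0.0], [0.0, 0.0, -1.0]]
contact_force: [-0.1, 0.0, -1.6]
grip_width: 30.1
grip_force: 30.0
```

```bash
python3 -c "from h import *;st()"
```

```text
t 10.22 rack xy -101.1 20.0 z 86.3 F rack -0.1 0.0 -1.6 M [ 0.01  0.07 -0.06] yaw -0.0547 w 30.1
```

Call:
move_arm(
  deltas=[
    {"translation": [0.0015, 0, 0], "turn": [0, 0, 0], "gripper": 0.0},
    {"translation": [0.003, 0, 0], "turn": [0, 0, 0], "gripper": 0.0},
    {"translation": [0.0045, 0, 0], "turn": [0, 0, 0], "gripper": 0.0},
    {"translation": [0.006, 0, 0], "turn": [0, 0, 0], "gripper": 0.0},
    {"translation": [0.0075, 0, 0], "turn": [0, 0, 0], "gripper": 0.0},
    {"translation": [0.009, 0, 0], "turn": [0, 0, 0], "gripper": 0.0},
    {"translation": [0.01, 0, 0], "turn": [0, 0, 0], "gripper": 0.0},
    {"translation": [0.01, 0, 0], "turn": [0, 0, 0], "gripper": 0.0},
  ],
)

```text
time_s: 10.88
ee_pos: [584.0, 8.4, 86.2]
eef_rot: [[0.998, -0.055, 0.0], [-0.055, -0.998, -0.0], [0.0, 0.0, -1.0]]
contact_force: [-0.2, 0.2, -1.8]
grip_width: 29.7
grip_force: 30.0
```

```bash
python3 -c "from h import *;st()"
```

```text
t 10.88 rack xy -91.2 19.9 z 86.2 F rack -0.2 0.1 -1.8 M [-0.13  0.07 -0.07] yaw -0.0549 w 29.7
```

Call:
move_arm(
  deltas=[
    {"translation": [0.0015, 0, 0], "turn": [0, 0, 0], "gripper": 0.0},
    {"translation": [0.003, 0, 0], "turn": [0, 0, 0], "gripper": 0.0},
    {"translation": [0.0045, 0, 0], "turn": [0, 0, 0], "gripper": 0.0},
    {"translation": [0.006, 0, 0], "turn": [0, 0, 0], "gripper": 0.0},
    {"translation": [0.0075, 0, 0], "turn": [0, 0, 0], "gripper": 0.0},
    {"translation": [0.009, 0, 0], "turn": [0, 0, 0], "gripper": 0.0},
    {"translation": [0.0105, 0, 0], "turn": [0, 0, 0], "gripper": 0.0},
    {"translation": [0.012, 0, 0], "turn": [0, 0, 0], "gripper": 0.0},
    {"translation": [0.0135, 0, 0], "turn": [0, 0, 0], "gripper": 0.0},
    {"translation": [0.0145, 0, 0], "turn": [0, 0, 0], "gripper": 0.0},
    {"translation": [0.0145, 0, 0], "turn": [0, 0, 0], "gripper": 0.0},
  ],
)

```text
time_s: 11.8
ee_pos: [598.6, 7.9, 86.3]
eef_rot: [[0.999, -0.054, 0.0], [-0.054, -0.999, 0.0], [0.0, -0.0, -1.0]]
contact_force: [-0.4, -1.2, -1.2]
grip_width: 30.1
grip_force: 30.0
```

```bash
python3 - <<'E'
from h import *
st(); im=optics.grab_frame("wrist"); cv2.imwrite("pics/w5.png",cv2.resize(im[:330,120:520,::-1],None,fx=1.8,fy=1.8,interpolation=cv2.INTER_CUBIC))
E
```

```text
t 11.8 rack xy -76.6 20.2 z 86.3 F rack -0.3 -1.2 -1.2 M [-0.33  0.1  -0.09] yaw -0.0545 w 30.1
```

View pics/w5.png

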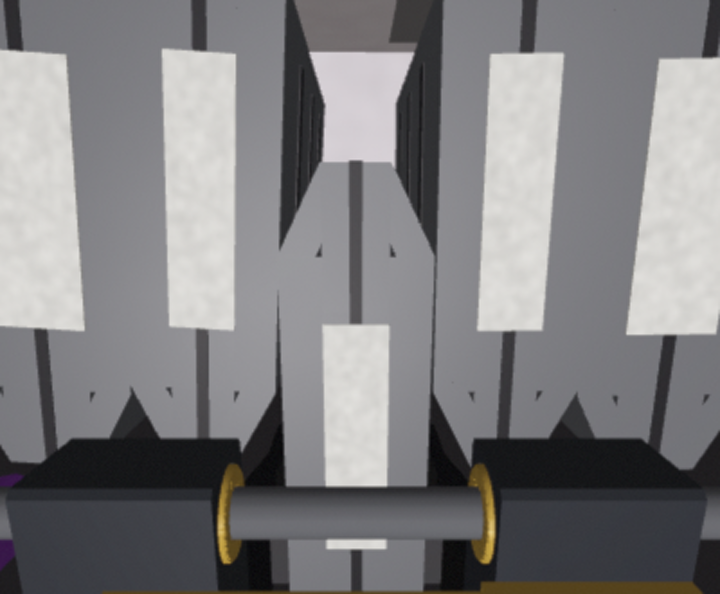

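The spare is squarely between its neighbours, with flanks at 278 and 436 touching both. I'll advance a little more, then release and push from the front.

Call:
move_arm(
  deltas=[
    {"translation": [0.0015, 0, 0], "turn": [0, 0, 0], "gripper": 0.0},
    {"translation": [0.003, 0, 0], "turn": [0, 0, 0], "gripper": 0.0},
    {"translation": [0.0045, 0, 0], "turn": [0, 0, 0], "gripper": 0.0},
    {"translation": [0.006, 0, 0], "turn": [0, 0, 0], "gripper": 0.0},
    {"translation": [0.006, 0, 0], "turn": [0, 0, 0], "gripper": 0.0},
    {"translation": [0.006, 0, 0.0007], "turn": [0, 0, 0], "gripper": 0.0},
    {"translation": [0.006, 0, 0.0007], "turn": [0, 0, 0], "gripper": 0.0},
  ],
)

```text
time_s: 12.43
ee_pos: [604.3, 7.5, 85.4]
eef_rot: [[0.999, -0.055, -0.0], [-0.055, -0.999, 0.0], [-0.0, -0.0, -1.0]]
contact_force: [-0.2, -1.6, -1.5]
grip_width: 29.6
grip_force: 30.0
```

```bash
python3 -c "from h import *;st()"
```

```text
t 12.43 rack xy -70.9 20.1 z 85.4 F rack -0.1 -1.6 -1.5 M [-0.15  0.08 -0.05] yaw -0.0546 w 29.6
```

Call:
move_arm(
  deltas=[
    {"translation": [0, 0, 0.001], "turn": [0, 0, 0], "gripper": 0.0},
    {"translation": [0, 0, 0.001], "turn": [0, 0, 0], "gripper": 0.0},
    {"translation": [0, 0, 0.001], "turn": [0, 0, 0], "gripper": 0.06},
    {"translation": [0, 0, 0.001], "turn": [0, 0, 0], "gripper": 0.06},
    {"translation": [0, 0, 0.001], "turn": [0, 0, 0], "gripper": 0.06},
    {"translation": [0, 0, 0.001], "turn": [0, 0, 0], "gripper": 0.06},
    {"translation": [0, 0, 0.001], "turn": [0, 0, 0], "gripper": 0.06},
    {"translation": [0, 0, 0.001], "turn": [0, 0, 0], "gripper": 0.06},
  ],
)

```text
time_s: 13.1
ee_pos: [604.4, 7.4, 84.6]
eef_rot: [[0.999, -0.055, 0.0], [-0.055, -0.999, -0.0], [0.0, 0.0, -1.0]]
contact_force: [0.3, -0.2, 0.0]
grip_width: 57.7
grip_force: 0.0
```

```bash
python3 -c "from h import *;st()"
```

```text
t 13.1 rack xy -70.8 20.1 z 84.6 F rack 0.3 -0.2 0.0 M [0.05 0.   0.  ] yaw -0.0546 w 57.7
```

Call:
move_arm(
  deltas=[
    {"translation": [0, 0, -0.035], "turn": [0, 0, 0], "gripper": 0.06},
    {"translation": [0, 0, -0.07], "turn": [0, 0, 0], "gripper": 0.06},
    {"translation": [0, 0, -0.08], "turn": [0, 0, 0], "gripper": 0.06},
    {"translation": [-0.03, 0, -0.08], "turn": [0, 0, 0], "gripper": 0.06},
    {"translation": [-0.062, 0, -0.08], "turn": [0, 0, 0], "gripper": 0.0},
    {"translation": [-0.062, 0, -0.08], "turn": [0, 0, 0], "gripper": 0.0},
    {"translation": [-0.062, 0, -0.08], "turn": [0, 0, 0], "gripper": 0.0},
    {"translation": [-0.062, 0, -0.05], "turn": [0, 0, 0], "gripper": 0.0},
    {"translation": [-0.062, 0, -0.02], "turn": [0, 0, 0], "gripper": 0.0},
    {"translation": [-0.062, 0, 0.006], "turn": [0, 0, 0], "gripper": 0.0},
    {"translation": [-0.062, 0, 0.006], "turn": [0, 0, 0], "gripper": 0.0},
    {"translation": [-0.062, 0, 0.006], "turn": [0, 0, 0], "gripper": 0.0},
    {"translation": [-0.062, 0, 0.006], "turn": [0, 0, 0], "gripper": 0.0},
  ],
  force=5,
)

```text
time_s: 14.18
ee_pos: [543.8, 11.0, 80.1]
eef_rot: [[0.999, -0.055, 0.002], [-0.055, -0.999, 0.0], [0.002, -0.0, -1.0]]
contact_force: [-0.3, -0.0, 0.5]
grip_width: 8.1
grip_force: 0.0
```

```bash
python3 -c "from h import *;st()"
```

```text
t 14.18 rack xy -131.5 20.3 z 80.1 F rack -0.3 -0.1 0.5 M [ 0.03  0.06 -0.01] yaw -0.0547 w 8.1
```

Call:
move_arm(
  deltas=[
    {"translation": [0.005, 0, 0.001], "turn": [0, 0, 0], "gripper": 0.0},
    {"translation": [0.01, 0, 0.001], "turn": [0, 0, 0], "gripper": 0.0},
    {"translation": [0.015, 0, 0.001], "turn": [0, 0, 0], "gripper": 0.0},
    {"translation": [0.018, 0, 0.001], "turn": [0, 0, 0], "gripper": 0.0},
    {"translation": [0.02, 0, 0.001], "turn": [0, 0, 0], "gripper": 0.0},
    {"translation": [0.022, 0, 0.001], "turn": [0, 0, 0], "gripper": 0.0},
    {"translation": [0.024, 0, 0.001], "turn": [0, 0, 0], "gripper": 0.0},
    {"translation": [0.026, 0, 0.001], "turn": [0, 0, 0], "gripper": 0.0},
    {"translation": [0.028, 0, 0.001], "turn": [0, 0, 0], "gripper": 0.0},
    {"translation": [0.03, 0, 0.001], "turn": [0, 0, 0], "gripper": 0.0},
    {"translation": [0.032, 0, 0.001], "turn": [0, 0, 0], "gripper": 0.0},
    {"translation": [0.034, 0, 0.001], "turn": [0, 0, 0], "gripper": 0.0},
    {"translation": [0.036, 0, 0.001], "turn": [0, 0, 0], "gripper": 0.0},
    {"translation": [0.038, 0, 0.001], "turn": [0, 0, 0], "gripper": 0.0},
    {"translation": [0.04, 0, 0.001], "turn": [0, 0, 0], "gripper": 0.0},
  ],
)

```text
time_s: 15.43
ee_pos: [582.5, 8.6, 77.5]
eef_rot: [[0.999, -0.055, -0.0], [-0.055, -0.999, -0.0], [-0.0, 0.0, -1.0]]
contact_force: [-0.4, -0.2, -0.8]
grip_width: 0.2
grip_force: 0.2
```

```bash
python3 -c "from h import *;st()"
```

```text
t 15.43 rack xy -92.7 20.0 z 77.5 F rack -0.3 -0.2 -0.8 M [0.06 0.08 0.05] yaw -0.0547 w 0.2
```

Call:
move_arm(
  deltas=[
    {"translation": [0.002, 0, 0], "turn": [0, 0, 0], "gripper": 0.0},
    {"translation": [0.004, 0, 0], "turn": [0, 0, 0], "gripper": 0.0},
    {"translation": [0.006, 0, 0], "turn": [0, 0, 0], "gripper": 0.0},
    {"translation": [0.008, 0, 0], "turn": [0, 0, 0], "gripper": 0.0},
    {"translation": [0.01, 0, 0], "turn": [0, 0, 0], "gripper": 0.0},
    {"translation": [0.012, 0, 0], "turn": [0, 0, 0], "gripper": 0.0},
    {"translation": [0.014, 0, 0], "turn": [0, 0, 0], "gripper": 0.0},
    {"translation": [0.016, 0, 0], "turn": [0, 0, 0], "gripper": 0.0},
    {"translation": [0.018, 0, 0], "turn": [0, 0, 0], "gripper": 0.0},
    {"translation": [0.0195, 0, 0], "turn": [0, 0, 0], "gripper": 0.0},
    {"translation": [0.0195, 0, 0], "turn": [0, 0, 0], "gripper": 0.0},
  ],
)

```text
time_s: 16.35
ee_pos: [602.2, 7.5, 77.6]
eef_rot: [[0.999, -0.055, 0.0], [-0.055, -0.999, -0.0], [0.0, -0.0, -1.0]]
contact_force: [-0.6, -0.3, -0.5]
grip_width: 0.7
grip_force: 0.0
```

```bash
python3 -c "from h import *;st()"
```

```text
t 16.35 rack xy -73.1 20.0 z 77.6 F rack -0.5 -0.3 -0.5 M [ 0.06  0.01 -0.01] yaw -0.0548 w 0.7
```

Call:
move_arm(
  deltas=[
    {"translation": [0.001, 0, 0], "turn": [0, 0, 0], "gripper": 0.0},
    {"translation": [0.002, 0, 0], "turn": [0, 0, 0], "gripper": 0.0},
    {"translation": [0.003, 0, 0], "turn": [0, 0, 0], "gripper": 0.0},
    {"translation": [0.004, 0, 0], "turn": [0, 0, 0], "gripper": 0.0},
    {"translation": [0.005, 0, 0], "turn": [0, 0, 0], "gripper": 0.0},
    {"translation": [0.006, 0, 0], "turn": [0, 0, 0], "gripper": 0.0},
    {"translation": [0.006, 0, 0], "turn": [0, 0, 0], "gripper": 0.0},
  ],
)

```text
time_s: 16.93
ee_pos: [608.0, 7.2, 77.6]
eef_rot: [[0.999, -0.055, 0.0], [-0.055, -0.999, -0.0], [0.0, -0.0, -1.0]]
contact_force: [-0.2, -0.8, -0.4]
grip_width: 0.7
grip_force: 0.0
```

```bash
python3 -c "from h import *;st()"
```

```text
t 16.93 rack xy -67.2 20.0 z 77.6 F rack -0.1 -0.9 -0.4 M [ 0.02 -0.02 -0.01] yaw -0.0547 w 0.7
```

Call:
move_arm(
  deltas=[
    {"translation": [0.0005, 0, 0], "turn": [0, 0, 0], "gripper": 0.0},
    {"translation": [0.001, 0, 0], "turn": [0, 0, 0], "gripper": 0.0},
    {"translation": [0.0015, 0, 0], "turn": [0, 0, 0], "gripper": 0.0},
    {"translation": [0.002, 0, 0], "turn": [0, 0, 0], "gripper": 0.0},
    {"translation": [0.0025, 0, 0], "turn": [0, 0, 0], "gripper": 0.0},
    {"translation": [0.0025, 0, 0], "turn": [0, 0, 0], "gripper": 0.0},
  ],
)

```text
time_s: 17.43
ee_pos: [609.0, 7.1, 77.1]
eef_rot: [[0.999, -0.055, -0.003], [-0.055, -0.999, -0.0], [-0.003, 0.001, -1.0]]
contact_force: [-7.0, -1.1, 2.9]
grip_width: 0.4
grip_force: 3.7
```

```bash
python3 - <<'E'
from h import *
st(); c=optics.get_calibration("wrist"); np.savez("w6.npz",mtx=c["mtx"],view=c["view"]); im=optics.grab_frame("wrist"); cv2.imwrite("pics/w6.png",cv2.resize(im[:330,120:520,::-1],None,fx=1.8,fy=1.8,interpolation=cv2.INTER_CUBIC))
E
```

```text
t 17.43 rack xy -66.2 20.0 z 77.1 F rack -7.0 -1.5 2.9 M [-0.01  1.43  0.  ] yaw -0.0546 w 0.4
```

View pics/w6.png

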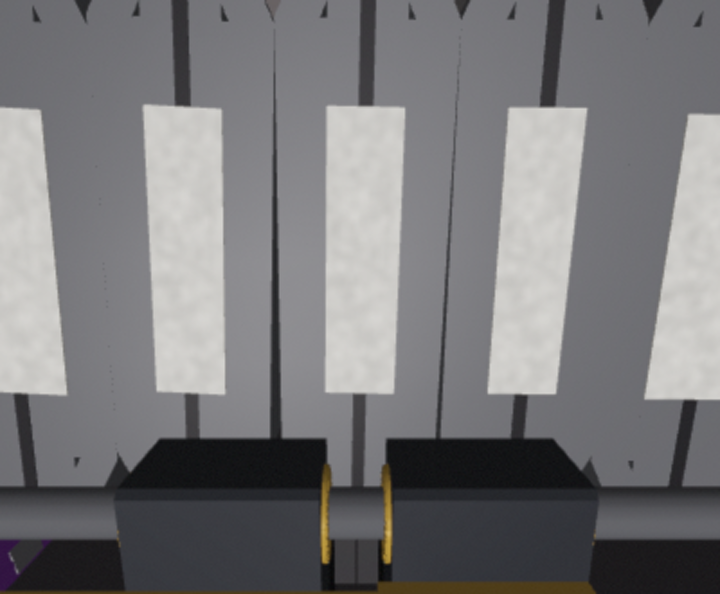

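Contact at 7 N: the spare's label ends (rows 106 and 394) line up with its neighbours' (105–107 and 393–395), so it is flush and home. Backing off.

Call:
move_arm(
  deltas=[
    {"translation": [-0.01, 0, 0], "turn": [0, 0, 0], "gripper": 0.0},
    {"translation": [-0.03, 0, 0], "turn": [0, 0, 0], "gripper": 0.0},
    {"translation": [-0.05, 0, 0], "turn": [0, 0, 0], "gripper": 0.0},
    {"translation": [-0.05, 0, -0.04], "turn": [0, 0, 0], "gripper": 0.0},
    {"translation": [-0.05, 0, -0.08], "turn": [0, 0, 0], "gripper": 0.0},
    {"translation": [-0.05, 0, -0.12], "turn": [0, 0, 0], "gripper": 0.0},
    {"translation": [-0.05, 0, -0.16], "turn": [0, 0, 0], "gripper": 0.0},
    {"translation": [-0.02, 0, -0.18], "turn": [0, 0, 0], "gripper": 0.0},
    {"translation": [-0.01, 0, -0.18], "turn": [0, 0, 0], "gripper": 0.0},
    {"translation": [-0.01, 0, -0.18], "turn": [0, 0, 0], "gripper": 0.0},
    {"translation": [-0.01, 0, -0.18], "turn": [0, 0, 0], "gripper": 0.0},
  ],
)

```text
time_s: 18.4
ee_pos: [600.1, 7.8, 256.8]
eef_rot: [[0.999, -0.054, -0.001], [-0.054, -0.999, 0.0], [-0.001, -0.0, -1.0]]
contact_force: [-0.3, 0.1, -0.6]
grip_width: 0.8
grip_force: 0.0
```

```bash
python3 - <<'E'
from h import *
st(); c=optics.get_calibration("wrist"); im=optics.grab_frame("wrist")
yaw=-0.055;O=np.array([674,-16.5]); X=np.array([np.cos(yaw),np.sin(yaw)]); Y=np.array([-X[1],X[0]])
m=((im.min(2)>165)).astype(np.uint8); m[240:]=0
n,l,s,ce=cv2.connectedComponentsWithStats(m)
for i in range(1,n):
    if s[i,4]<300: continue
    P=ray(c,np.argwhere(l==i)[:,::-1],137)[:,:2]-O; Q=np.c_[P@X,P@Y].astype(np.float32)
    r=cv2.minAreaRect(Q); print(s[i],np.round(r[0],1),np.round(r[1],1),round(r[2],1))
E
```

```text
t 18.4 rack xy -75.1 20.2 z 256.8 F rack -0.3 0.0 -0.6 M [ 0.05  0.02 -0.09] yaw -0.0545 w 0.8
[ 186   34  306   19 4688] [57.7  1.9] [248.6  12.8] 89.7
[ 405   69   49   99 2430] [ -4.4 -82.2] [31.9 85.4] 81.9
[ 234   84   23   62 1338] [ 0.5 81.9] [18.7 51.3] 86.9
[ 275   84   17   62 1000] [ 0.6 48.9] [14.2 51.2] 87.9
[311  85  17  61 984] [ 0.3 17.7] [14.  50.3] 89.7
[346  85  18  61 962] [  0.3 -13. ] [13.7 50.3] 89.7
[ 380   86   25   61 1313] [ -0.5 -45.6] [18.7 50.4] 89.7
[516 226  50  14 368] [-108.  -197.6] [13.4 47.6] 0.0
```

All five labels are within 1 mm in x, and the spacings to the neighbours are 31.2 and 30.7 mm. The spare is in line and the arm is clear.

```bash
python3 -c "
from bench import arm
print(arm.finish_job())"
```

```text
the job is handed in; nothing more can be done
None
```

The job is handed in: the spare case is in the gap, flush with its neighbours and against the back plate, about 18 s into the 72 s limit. Wrist force readings during the insertion and final push peaked at about 7 N, and the arm ended clear of everything; the official verdict was not shown to me.

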